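# Oil a loaf tin at the release-oil sprayer

### The job

Stand the small empty loaf tin, mouth up, on the raised drip plate of the release-oil sprayer, wholly on the plate and lengthwise along it, and let go of it. Then give it a spray of oil: press the cap of the leaning can right down for a moment and let it spring fully back up. Do not spray before the tin stands there, and leave the other tins, the flour shaker, the scraper and the brush where they are.

Things in the scene. Friction and masses are not known exactly. Their poses are not given: they have to be found in the camera images.
- small_tin: The small empty open loaf tin of bare metal: a straight-sided box, 62 wide (its x axis), 150 long (its y axis), 58 high, walls and floor 4 thick. Origin at the centre of its underside, z up out of the mouth. 0.25 kg.
- sprayer: The fixed release-oil sprayer. Origin at table height (z = 0) under the centre of its dark drip plate, 110 (x) by 200 (y), top 10 above the table; x points to the can behind it, y along the plate. The white can, 60 diameter, leans 35 degrees over the plate so its nozzle aims down at it; the nozzle's end is 71 behind the plate's centre, 153 high. Two posts stand at x = 200, y = +-115 mm.
- lamp_edge (a point): Middle of the lower front edge of the sprayer's lamp bar, a fixed white bar (250 along y, 55 deep in x, 24 high) that hangs across 96 above the cap, so the gripper cannot come straight down on it: reach the cap along the leaning can's axis, from the plate's side. Axes as the sprayer's.
- cap_top (a point): Centre of the flat round top (44 diameter) of the white spray can's cap; z points out of the cap along the can's axis (35 degrees from vertical, leaning over the drip plate), y along the plate. It moves with the cap.
- cap (a joint): How far the sprung cap is pressed down along the can's axis: 0 up, 0.010 m fully down. The spring takes 2 N to start and 9 N fully down.
- big_tin: A larger open loaf tin, 100 by 180 by 100 high, bare metal, standing on the table; to be left alone. Origin at the centre of its underside.
- cake_tin: A round open cake tin with two small side handles, 120 diameter, 60 high; to be left alone. Origin at the centre of its underside.
- shaker: A steel flour shaker, 70 diameter, 120 high; to be left alone. Origin at the centre of its underside.
- scraper: A dough scraper lying flat, 100 by 73, 14 high, near the robot; to be left alone. Origin under the middle of its blade.
- brush: A pastry brush lying flat, 180 long along its x axis, near the robot; to be left alone.

How it is judged:
By the outcome, as a careful person would: the job done as asked, in the order asked, and still so for the second after the job is handed in, with the robot touching nothing.
It also fails if it takes over 54 s, if anything falls off the work surface, if the arm or the gripper's body presses on something with over 40 N, if the wrist force passes 120 N, or if a joint passes its speed limit or range.

### The arm

A 6-joint arm with a two-finger parallel gripper is mounted at the origin on the work surface. World frame = base frame: x ahead of the robot, y to its left, z up, the work surface at z = 0. Lengths are in mm, angles in degrees, forces in N, time in s.
With the tool pointing down it reaches from about 375 to 750 mm from the base axis. Payload 9 kg.
Tool frame: the origin (TCP) lies at the very end of the fingers, on their centre line; the grasp point (between the pads) lies 19 mm behind it (arm.tcp_to_grasp is the distance from the TCP to the grasp point, in mm); z points along the fingers, y is the line along which they close (so a half turn about z gives the same grasp; the last joint's range is limited). The gripper opens to 85 mm and grips with 20 to 120 N. Pads are 22 mm wide; open, the fingers measure 114 mm over their backs; the gripper's body (76 mm by 85 mm) begins 54 mm behind the grasp point. The pads swing forward as they close: fully open they stand 13 mm farther back than shut.
Start: joints at [62.298, 5.964, 5.575, 89.605, 0, 77.527], TCP at [157.612, 578.96, 231.331] pointing down, gripper open.
Joint ranges: [-171.21, 171.21], [-48.23, 106.86], [-62.78, 66.21], [-105.2, 120.99], [-86.42, 89.51], [-180, 180]. Speed limits (degrees/s): [127.2, 127.2, 147.25, 180, 180, 180].

### API

Orientations are given as a 3x3 rotation matrix whose columns are the frame's x, y, z axes.
In Python, from station import sensors, viewer, arm, nets gives the robot as it stands.
- The arm moves only by the tool arm_command, never from a script. Its argument "increments" is a list of rows, each a list of 7 numbers: the shift along the tool's x, y, z normalised to -1 to 1, where 1 is 0.6 m, then the turn, a rotation vector about the tool's x, y, z normalised to -1 to 1, where 1 is 120 degrees, then the opening, from -1 (shut) to 1 (fully open). In form: [[tx, ty, tz, wx, wy, wz, fingers], ...]. A call has 1 to 5 rows; each row is the pose to reach, as a shift and turn from the pose commanded when the call began, along the tool's axes at that moment; what a row does not reach only later rows make up. A row lasts 1/10 s, in which the tool goes at most 50 mm and 8.59 degrees, less where a joint would pass 70% of its speed; a pose out of reach is approached as far as the arm can. A call with a number of a shift or a turn outside -1 to 1 is refused whole. A call with a gripper value outside its range is refused whole. The fingers move at their own pace and stop on an object; "grip_force" is the grip in N (left out, the last holds). Time passes only in rows, so rows that repeat a pose let the fingers close. It gives the time, the measured TCP pose, the force, the opening and the grip force at its end, in the units of the state.
- sensors.read_state(): the state, without advancing time (a new reading comes with each control period).
- viewer.grab_frame(name): name is "scene" or "top" or "wrist"; returns the picture (400x640x3 uint8, red, green, blue); there is no depth.
- viewer.camera_params(name): a dict with "camera_matrix" (3x3 intrinsics, pixels), "D" ([k1, k2, p1, p2, k3] as OpenCV has them; the pictures are not rectified), "view" (4x4, takes a point from world to camera coordinates); the wrist camera has in their place "hand_eye" (4x4, takes a point from camera to tool coordinates, whose origin is the TCP and whose axes are the flange's). Camera axes: x right, y down, z forward; pixel columns grow to the right and rows downward; lengths in mm; the calibration is good to about 2 mm. A picture is of the moment at which its call begins: read the wrist's pose just before it. camera_params takes no time and is no camera call.
- arm.sign_off(): hands the job in; it is judged then, once.
Trained networks look in the newest picture that a camera, given by its name, has taken for a name from the list of things; names that differ only in an ending like _2 or _b are one class to them, and where a whole thing is asked for, a point or a joint stands for the part that bears it (a point fixed in the world has none). Each returns a list of dicts, best first, with "score" (0 to 1); they miss things now and then, are a little off and sometimes report something else, mostly with a low value. They report only what shows in the picture. A call takes as long as a camera call.
- nets.trace(query, camera): "region" (400x640 bool, what is visible of it) and "pixel" ([column, row] in pixels, amid what is visible of it).
The state is a dict: "t": time; "joint_pos": joint angles; "qd": joint speeds; "effort": joint torques, N m; "eef_pos": TCP position; "eef_rot": TCP orientation; "wrist_force": force on the tool from outside, world axes, zero at the start; "moment": the same for the moment, N m; "grip_width": finger opening in mm; "grasp_force": force on a finger pad.
Only numpy, scipy, OpenCV 4.12 (cv2) and the standard library are available. Lean on these libraries where they do the work, as an engineer would, in place of code of your own. Each camera call takes 0.05 s, during which the arm holds its last target. There are 200 camera calls.

## Working session

There is one attempt and no reset: what is moved stays moved. The work goes in short steps, Python scripts to look and compute and a tool call to move; the robot and the scene stay as the last step left them, time stands still between calls to the robot, and variables do not carry over. Pictures are saved under pics/ and viewed, at most 10 in all, crops included, and the job is handed in when it is done.

Besides the shell and the picture viewer there is one more tool, called after ">>>" by a JSON object that holds its "op" and its "data". arm_command: Moves the arm, as the interface text tells. Scaled input: -1 to 1 covers 0.6 m each way for a shift and 120 degrees each way for a turn. Its arguments: {"type":"object","properties":{"increments":{"type":"array"},"grip_force":{"type":"number"}},"required":["increments"]}

```bash
ls; mkdir -p pics; cat > h.py <<'E'
import numpy as np, cv2
from station import sensors, viewer, arm, nets
def cam(n):
    p=viewer.camera_params(n); K=np.array(p["camera_matrix"]);D=np.array(p["D"])
    if "view" in p: V=np.array(p["view"])
    else:
        s=sensors.read_state(); T=np.eye(4);T[:3,:3]=s["eef_rot"];T[:3,3]=s["eef_pos"]
        V=np.linalg.inv(T@np.array(p["hand_eye"]))
    return K,D,V
def ray(c,px):
    K,D,V=c; u=cv2.undistortPoints(np.array([[px]],float),K,D)[0,0]
    R=V[:3,:3]; o=-R.T@V[:3,3]; d=R.T@np.array([u[0],u[1],1]); return o,d/np.linalg.norm(d)
def onz(c,px,z):
    o,d=ray(c,px); return o+d*(z-o[2])/d[2]
def proj(c,P):
    K,D,V=c; return cv2.projectPoints(np.atleast_2d(np.array(P,float)),cv2.Rodrigues(V[:3,:3])[0],V[:3,3],K,D)[0][:,0]
def tri(obs):
    A=np.zeros((3,3));b=np.zeros(3)
    for c,px in obs:
        o,d=ray(c,px);M=np.eye(3)-np.outer(d,d);A+=M;b+=M@o
    return np.linalg.solve(A,b)
E
python3 - <<'E'
from h import *
for n in ["scene","top","wrist"]:
    c=cam(n); im=viewer.grab_frame(n); cv2.imwrite(f"pics/{n}0.png",im[:,:,::-1]); np.save(f"{n}0.npy",im)
    print(n,"cam pos",-c[2][:3,:3].T@c[2][:3,3])
    for q in ["small_tin","sprayer","cap_top","big_tin"]:
        for r in nets.trace(q,n)[:2]:
            m=np.array(r["region"]).astype(np.uint8); 
            if m.sum()<5: continue
            print(q,round(r["score"],2),r["pixel"],m.sum(),cv2.minAreaRect(cv2.findNonZero(m)))
            np.save(f"{n}_{q}_{r['score']:.2f}.npy",m)
E
```

```text
pics
scene cam pos [ 434.53434711 -677.41030573  984.4801842 ]
small_tin 0.89 [285.8, 172.6] 836 ((287.01727294921875, 172.7931365966797), (21.928178787231445, 42.93721389770508), 23.198591232299805)
small_tin 0.31 [395.4, 324.2] 978 ((395.0961608886719, 322.51922607421875), (28.632953643798828, 40.98826599121094), 11.309932708740234)
sprayer 0.72 [382.0, 240.3] 6893 ((370.83734130859375, 221.45925903320312), (106.28533935546875, 131.27487182617188), 5.640549182891846)
cap_top 0.67 [375.2, 223.0] 155 ((374.5, 222.0), (14.0, 13.0), 90.0)
big_tin 0.97 [310.5, 323.4] 3277 ((311.82073974609375, 324.3482971191406), (81.38456726074219, 42.436241149902344), 85.2363510131836)
top cam pos [ 436.72602409   27.29154601 1303.93639137]
small_tin 0.61 [224.9, 247.8] 1543 ((223.9822540283203, 244.7574005126953), (61.2463264465332, 26.326129913330078), 22.380136489868164)
small_tin 0.21 [367.4, 274.2] 760 ((365.349365234375, 268.082763671875), (66.37401580810547, 15.373250007629395), 87.79740142822266)
sprayer 0.59 [365.8, 155.4] 7906 ((372.6205139160156, 163.46353149414062), (114.41666412353516, 127.14527130126953), 9.727579116821289)
cap_top 0.82 [370.2, 149.3] 261 ((372.0, 151.0), (20.0, 16.0), 90.0)
cap_top 0.66 [365.6, 154.6] 8208 ((372.56207275390625, 163.48155212402344), (116.55203247070312, 127.38465881347656), 10.007980346679688)
big_tin 0.57 [449.2, 238.5] 3109 ((449.66546630859375, 238.71231079101562), (78.66207885742188, 40.823883056640625), 5.599339485168457)
big_tin 0.32 [369.9, 148.9] 239 ((370.5, 151.0), (18.0, 15.0), 90.0)
wrist cam pos [ 90.97805135 597.49265081 373.55834033]
small_tin 0.95 [126.4, 392.4] 618 ((124.0, 388.0), (22.0, 38.0), 90.0)
```

```bash
python3 - <<'E'
import cv2
a=cv2.imread("pics/top0.png");b=cv2.imread("pics/scene0.png")
cv2.imwrite("pics/top_c.png",cv2.resize(a[60:340,150:530],(800,589),interpolation=cv2.INTER_CUBIC))
cv2.imwrite("pics/scene_c.png",cv2.resize(b[100:380,200:580],(800,589),interpolation=cv2.INTER_CUBIC))
E
```

```text
(no output)
```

View pics/top_c.png

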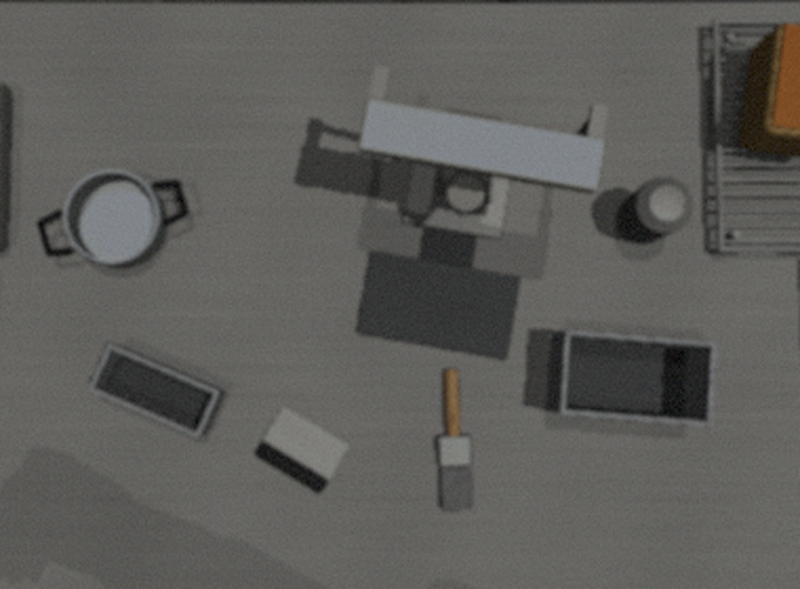

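View pics/scene_c.png

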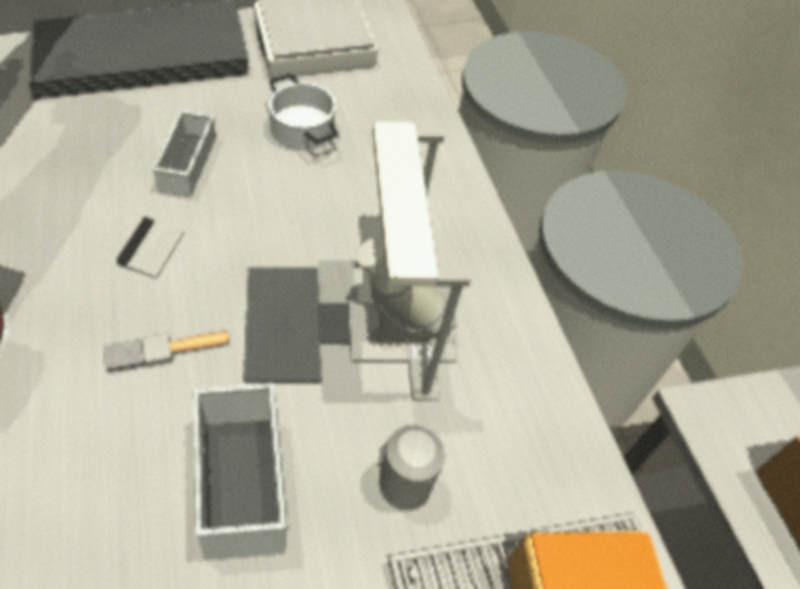

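The top picture shows the small tin at about (225,245), the dark drip plate around (358,204) and the cap disc near (371,150). In the scene picture the small tin is at about (287,172) and the plate at (334,254), with the cap partly in front of the lamp bar at about (375,222).

```bash
python3 - <<'E'
from h import *
T=cam("top");S=cam("scene")
f=lambda p,o:(o[0]+p[0]*.475,o[1]+p[1]*.4754)
tp=[f(p,(150,60)) for p in [(370,252),(520,275),(507,358),(357,332)]]
sp=[f(p,(200,100)) for p in [(318,267),(319,381),(245,381),(250,267)]]
print("plate tri");P=[tri([(T,a),(S,b)]) for a,b in zip(tp,sp)];print(np.round(P,1))
P=np.array([onz(T,a,10) for a in tp]);print("top z10",np.round(P,1),P.mean(0))
P=np.array([onz(S,a,10) for a in sp]);print("scene z10",np.round(P,1),P.mean(0))
tt=[f(p,(150,60)) for p in [(110,345),(222,390),(204,437),(92,380)]]
st=[f(p,(200,100)) for p in [(187,113),(215,120),(192,180),(156,168)]]
P=np.array([onz(T,a,58) for a in tt]);print("tin top z58",np.round(P,1),P.mean(0))
P=np.array([onz(S,a,58) for a in st]);print("tin scene z58",np.round(P,1),P.mean(0))
print("cap",tri([(T,(370.2,149.3)),(S,(375.2,223))]))
print("lamp front lower-ish corners: top", [tri([(T,f(a,(150,60))),(S,f(b,(200,100)))]) for a,b in [((372,100),(415,122)),((605,138),(437,275)),((597,188),(391,276)),((361,150),(376,122))]])
print(sensors.read_state()["eef_rot"], viewer.camera_params("wrist"))
E
```

```text
plate tri
[[ 611.8   24.5    7.3]
 [ 577.2 -171.6    7.2]
 [ 471.4 -153.6    5.9]
 [ 506.2   41.6    8.7]]
top z10 [[ 609.3   24.7   10. ]
 [ 578.8 -171.3   10. ]
 [ 470.4 -153.    10. ]
 [ 504.3   41.7   10. ]] [540.69286496 -64.50594014  10.        ]
scene z10 [[ 613.4   22.6   10. ]
 [ 574.9 -173.1   10. ]
 [ 472.1 -155.8   10. ]
 [ 507.9   40.7   10. ]] [542.07061864 -66.40086688  10.        ]
tin top z58 [[485.9 349.3  58. ]
 [429.7 209.2  58. ]
 [371.6 230.8  58. ]
 [442.4 370.6  58. ]] [432.40992058 289.96457651  58.        ]
tin scene z58 [[442.6 362.9  58. ]
 [489.8 335.9  58. ]
 [435.6 198.1  58. ]
 [378.7 235.9  58. ]] [436.69146277 283.17237831  58.        ]
cap [659.95862715 -83.47677962 160.78567232]
lamp front lower-ish corners: top [array([729.80428904,  22.84214841, 299.08866893]), array([ 688.10521875, -216.13555982,  296.70066568]), array([ 637.54562449, -207.65356613,  294.76030235]), array([679.53640799,  34.06759701, 296.61168535])]
[[-9.64889717e-01  2.62655342e-01  6.92939657e-05]
 [ 2.62655347e-01  9.64889715e-01  8.29703722e-05]
 [-4.50684233e-05  9.82576896e-05 -9.99999994e-01]] {'camera_matrix': array([[349.70666604,   0.        , 321.62140688],
       [  0.        , 349.70666604, 190.102956  ],
       [  0.        ,   0.        ,   1.        ]]), 'D': array([-0.05393477,  0.        ,  0.        ,  0.        ,  0.        ]), 'hand_eye': array([[ 8.33712255e-05, -9.61136395e-01, -2.76073946e-01,
         6.91574222e+01],
       [ 9.99999789e-01, -9.78581720e-05,  6.42676576e-04,
         3.92378735e-01],
       [-6.44715939e-04, -2.76073941e-01,  9.61136183e-01,
        -1.42247131e+02],
       [ 0.00000000e+00,  0.00000000e+00,  0.00000000e+00,
         1.00000000e+00]])}
```

View pics/wrist0.png

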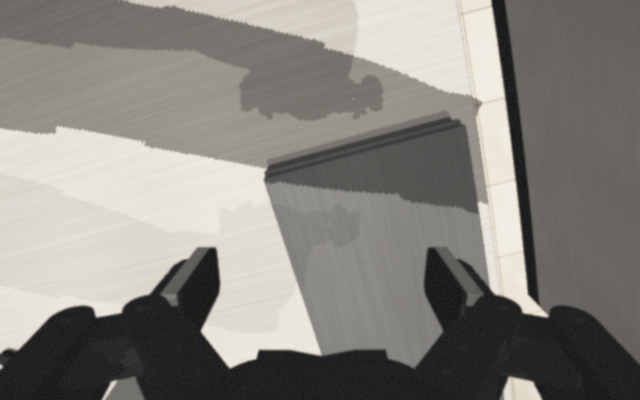

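The wrist picture shows only the mat and the fingers; the small tin is out of its view. I'll move to where the wrist camera can see it.

>>> {"op": "arm_command", "data": {"increments": [[-0.55,-0.48,0,0,0,0.82,1],[-0.55,-0.48,0,0,0,0.82,1],[-0.55,-0.48,0,0,0,0.82,1],[-0.55,-0.48,0,0,0,0.82,1],[-0.55,-0.48,0,0,0,0.82,1]]}}

```text
t: 1.25
eef_pos: [296.8, 369.3, 231.4]
eef_rot: [[-0.522, 0.853, 0.001], [0.853, 0.522, 0.0], [0.0, 0.001, -1.0]]
wrist_force: [0.7, 0.1, 0.9]
grip_width: 84.7
grasp_force: 0.0
```

```bash
cat >> h.py <<'E'
from scipy.spatial.transform import Rotation as Ro
def down(yx):  # tool x at world angle yx, z down
    a=np.radians(yx);x=np.array([np.cos(a),np.sin(a),0]);z=np.array([0,0,-1.]);return np.c_[x,np.cross(z,x),z]
def inc(p0,R0,p1,R1):
    v=R0.T@(np.array(p1,float)-p0);w=Ro.from_matrix(R0.T@R1).as_rotvec(degrees=True)
    print(np.round(np.r_[v/600,w/120],4))
def go(*goals):
    s=sensors.read_state();p,R=np.array(s["eef_pos"]),np.array(s["eef_rot"])
    for g in goals: inc(p,R,*g); p,R=np.array(g[0],float),g[1]
E
python3 -c "
from h import *
go(([401,214,230],down(66)))"
```

```text
[-3.114e-01  1.290e-02  2.400e-03  4.000e-04 -2.000e-04  4.623e-01]
```

>>> {"op": "arm_command", "data": {"increments": [[-0.311,0.013,0,0,0,0.462,1],[-0.311,0.013,0,0,0,0.462,1],[-0.311,0.013,0,0,0,0.462,1],[-0.311,0.013,0,0,0,0.462,1],[-0.311,0.013,0,0,0,0.462,1]]}}

```text
t: 1.75
eef_pos: [403.3, 213.0, 231.2]
eef_rot: [[0.205, 0.979, 0.001], [0.979, -0.205, -0.001], [-0.001, 0.001, -1.0]]
wrist_force: [-0.2, -0.1, 0.1]
grip_width: 85.2
grasp_force: 0.0
```

>>> {"op": "arm_command", "data": {"increments": [[0,0,0,0,0,0.1,1],[0,0,0,0,0,0.1,1],[0,0,0,0,0,0.1,1]]}}

```text
t: 2.05
eef_pos: [401.2, 216.3, 231.4]
eef_rot: [[0.394, 0.919, 0.0], [0.919, -0.394, 0.0], [0.0, 0.0, -1.0]]
wrist_force: [0.4, 0.0, -0.4]
grip_width: 85.3
grasp_force: 0.0
```

```bash
python3 - <<'E'
from h import *
s=sensors.read_state();print(s["eef_pos"],s["eef_rot"])
c=cam("wrist");im=viewer.grab_frame("wrist");cv2.imwrite("pics/w1.png",im[:,:,::-1]);np.savez("w1.npz",K=c[0],D=c[1],V=c[2])
for r in nets.trace("small_tin","wrist")[:2]: print(r["score"],r["pixel"])
E
```

```text
[401.21811962 216.27241613 231.40788358] [[ 3.94493669e-01  9.18898624e-01  2.52026646e-04]
 [ 9.18898617e-01 -3.94493719e-01  1.93599687e-04]
 [ 2.77321415e-04  1.55213085e-04 -9.99999950e-01]]
0.73 [316.5, 78.4]
```

View pics/w1.png

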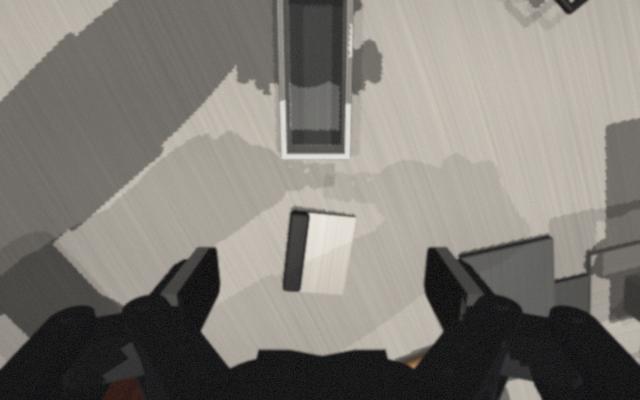

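The tin's near rim corners show at (281,158) and (349,158), and its long sides run upward almost vertically in the picture. The scraper lies at about (320,250).

```bash
python3 - <<'E'
from h import *
d=np.load("w1.npz");c=(d["K"],d["D"],d["V"])
for z in (58,):
    a,b,e,f=[onz(c,p,z) for p in [(281,158),(349,158),(277.5,2),(355.5,2)]]
    print(a,b,e,f,np.linalg.norm(a-b)); 
    for u in (e-a,f-b): print(np.degrees(np.arctan2(u[1],u[0])))
    m=(a+b)/2;u=((e-a)+(f-b));u/=np.linalg.norm(u);ctr=m+75*u;print("centre",ctr)
for z in (0,58):
  print(z,[np.round(proj(cam(n),[*ctr[:2],z]),1) for n in ("top","scene")])
ang=np.degrees(np.arctan2(u[1],u[0]))
go(([*(ctr-55*u)[:2],231],down(ang)),([*ctr[:2],100],down(ang)),([*ctr[:2],28],down(ang)))
E
```

```text
[371.94967543 240.45160744  58.        ] [429.19116564 215.88240016  58.        ] [424.34533912 360.52837022  58.        ] [483.49042977 335.06909735  58.        ] 62.29152549015653
66.42588269053
65.50686403386811
centre [431.1157963  296.66503311  58.        ]
0 [array([[226.6, 244.8]]), array([[288.9, 177.3]])]
58 [array([[222. , 244.9]]), array([[287.4, 166.2]])]
[ 0.051  -0.0079  0.0006  0.     -0.0001  0.0082]
[0.0917 0.     0.2183 0.     0.     0.    ]
[0.   0.   0.12 0.   0.   0.  ]
```

>>> {"op": "arm_command", "data": {"increments": [[0.05,-0.008,0,0,0,0.008,1],[0.05,-0.008,0,0,0,0.008,1],[0.05,-0.008,0,0,0,0.008,1]]}}

```text
t: 2.45
eef_pos: [408.3, 246.2, 231.2]
eef_rot: [[0.406, 0.914, -0.0], [0.914, -0.406, -0.0], [-0.0, -0.0, -1.0]]
wrist_force: [-0.5, 0.2, 0.2]
grip_width: 85.4
grasp_force: 0.0
```

```bash
python3 - <<'E'
from h import *
s=sensors.read_state();print(s["eef_pos"])
c=cam("wrist");im=viewer.grab_frame("wrist");np.savez("w2.npz",K=c[0],D=c[1],V=c[2])
cv2.imwrite("pics/w2.png",cv2.resize(im[0:220,220:420,::-1],None,fx=2.7,fy=2.7,interpolation=cv2.INTER_CUBIC))
E
```

```text
[408.25687883 246.17816395 231.17128411]
```

View pics/w2.png

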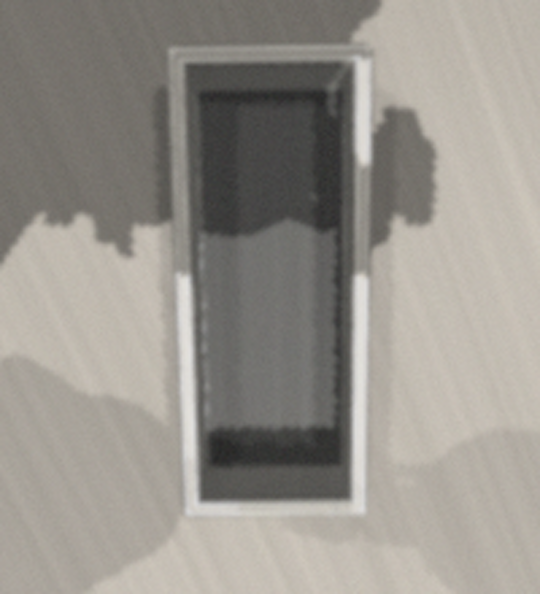

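The whole tin rim shows; its corners in the crop are (169,47), (372,47), (367,515) and (186,515), which are about (282.6,17), (357.8,17), (356,191) and (289,191) in the full picture.

```bash
python3 - <<'E'
from h import *
L=lambda n:(lambda d:(d["K"],d["D"],d["V"]))(np.load(n))
c1,c2=L("w1.npz"),L("w2.npz")
px=[(220+x/2.7,y/2.7) for x,y in [(169,47),(372,47),(367,515),(186,515)]]
P=np.array([onz(c2,p,58) for p in px]);print(np.round(P,1))
print("heights",tri([(c1,(349,158)),(c2,px[2])]),tri([(c1,(281,158)),(c2,px[3])]))
ctr=P.mean(0);u=P[0]+P[1]-P[2]-P[3];ang=np.degrees(np.arctan2(u[1],u[0]));print(ctr,ang,np.linalg.norm(u)/2)
print(sensors.read_state()["joint_pos"])
go(([*ctr[:2],100],down(ang)),([*ctr[:2],28],down(ang)))
E
```

```text
[[431.9 377.5  58. ]
 [489.  352.1  58. ]
 [430.  214.   58. ]
 [372.4 239.6  58. ]]
heights [429.81494334 219.03091803  73.9382947 ] [373.67531829 241.35633976  65.61128802]
[430.80962321 295.7895005   58.        ] 66.76880931988764 150.1628200059008
[ 1.52802664e+01 -1.56778158e+01 -1.49608162e+01  9.07373585e+01
 -7.63738961e-03  1.29300729e+02]
[ 9.140e-02  5.000e-04  2.187e-01 -1.000e-04  2.000e-04 -6.600e-03]
[0.   0.   0.12 0.   0.   0.  ]
```

>>> {"op": "arm_command", "data": {"increments": [[0.0914,0.0005,0.08,0,0,-0.0066,1],[0.0914,0.0005,0.16,0,0,-0.0066,1],[0.0914,0.0005,0.22,0,0,-0.0066,1],[0.0914,0.0005,0.22,0,0,-0.0066,1]]}}

```text
t: 2.9
eef_pos: [426.9, 294.1, 92.7]
eef_rot: [[0.395, 0.919, -0.01], [0.919, -0.395, -0.004], [-0.007, -0.008, -1.0]]
wrist_force: [-0.7, -0.5, 0.2]
grip_width: 85.5
grasp_force: 0.0
```

>>> {"op": "arm_command", "data": {"increments": [[0,0,0.05,0,0,0,1],[0,0,0.1,0,0,0,1],[0,0,0.138,0,0,0,1],[0,0,0.138,0,0,0,1]]}}

```text
t: 3.3
eef_pos: [430.2, 294.8, 16.0]
eef_rot: [[0.396, 0.918, -0.003], [0.918, -0.396, -0.001], [-0.002, -0.002, -1.0]]
wrist_force: [-0.5, -0.3, 0.6]
grip_width: 85.6
grasp_force: 0.0
```

>>> {"op": "arm_command", "data": {"increments": [[0,0,0,0,0,0,-1],[0,0,0,0,0,0,-1],[0,0,0,0,0,0,-1],[0,0,0,0,0,0,-1],[0,0,0,0,0,0,-1]], "grip_force": 40}}

```text
t: 3.8
eef_pos: [433.0, 296.3, 19.5]
eef_rot: [[0.396, 0.918, 0.004], [0.918, -0.396, 0.001], [0.002, 0.003, -1.0]]
wrist_force: [-1.5, -0.4, 7.7]
grip_width: 61.4
grasp_force: 45.2
```

>>> {"op": "arm_command", "data": {"increments": [[0,0,-0.04,0,0,0,-1],[0,0,-0.1,0,0,0,-1],[0,0,-0.17,0,0,0,-1],[0,0,-0.17,0,0,0,-1]]}}

```text
t: 4.2
eef_pos: [434.9, 297.1, 126.3]
eef_rot: [[0.396, 0.918, 0.01], [0.918, -0.396, 0.004], [0.007, 0.008, -1.0]]
wrist_force: [1.0, 0.0, -0.9]
grip_width: 61.6
grasp_force: 44.9
```

```bash
python3 - <<'E'
from h import *
s=sensors.read_state();print(s["eef_pos"],s["wrist_force"],s["moment"],s["grip_width"],s["joint_pos"])
im=viewer.grab_frame("scene");cv2.imwrite("pics/s2.png",cv2.resize(im[80:300,180:440,::-1],None,fx=2.7,fy=2.7,interpolation=cv2.INTER_CUBIC))
# place goal: plate centre, tool y along -sprayer? tool x along plate y
P=[541.4-5,-65.5+1]
go(([P[0],P[1],130],down(80.1)),([P[0],P[1],29],down(80.1)))
E
```

```text
[434.8948137  297.11158365 126.34251338] [ 1.04666212  0.02165881 -0.89315266] [ 0.02781299 -0.05837152  0.01653276] 61.60830608743986 [ 2.00951284e+01 -7.35090148e+00 -1.85532344e+01  7.81752351e+01
  6.36150993e-04  1.33426691e+02]
[-0.4849  0.3955 -0.0116  0.0029 -0.0022 -0.112 ]
[0.     0.     0.1683 0.     0.     0.    ]
```

View pics/s2.png

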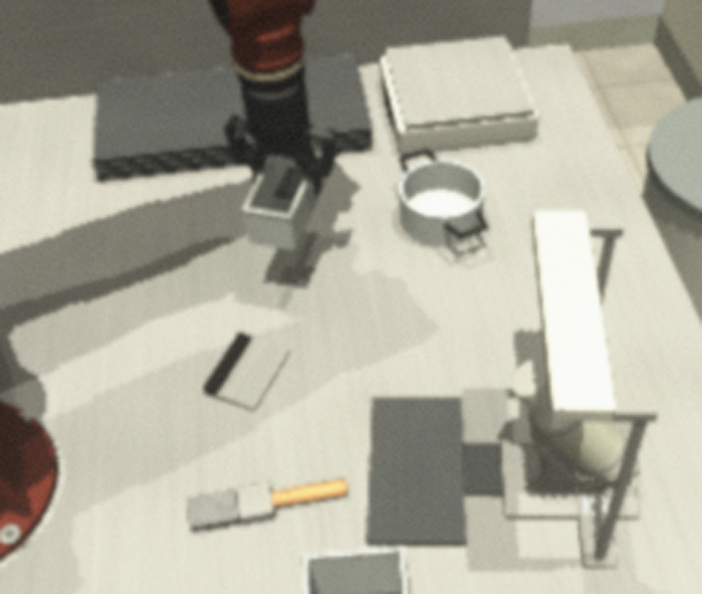

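The tin hangs level in the fingers at about (283,158) in the full picture. The plate is free.

>>> {"op": "arm_command", "data": {"increments": [[-0.06,0.05,0,0,0,-0.02,-1],[-0.12,0.1,0,0,0,-0.04,-1],[-0.18,0.15,0,0,0,-0.06,-1],[-0.24,0.2,0,0,0,-0.08,-1],[-0.3,0.25,0,0,0,-0.112,-1]]}}

```text
t: 4.75
eef_pos: [497.5, 69.3, 118.3]
eef_rot: [[0.17, 0.985, -0.0], [0.985, -0.17, 0.0], [0.0, -0.0, -1.0]]
wrist_force: [0.8, 0.4, -3.2]
grip_width: 61.5
grasp_force: 44.8
```

```bash
python3 -c "
from h import *
print(sensors.read_state()['eef_pos'])
go(([536.4,-64.5,130],down(80.1)),([536.4,-64.5,40],down(80.1)))"
```

```text
[497.50982729  69.29043281 118.25096467]
[-2.087e-01  1.017e-01 -1.960e-02 -1.000e-04 -0.000e+00  1.000e-03]
[0.   0.   0.15 0.   0.   0.  ]
```

>>> {"op": "arm_command", "data": {"increments": [[-0.06,0.03,-0.01,0,0,0,-1],[-0.12,0.06,-0.01,0,0,0,-1],[-0.18,0.09,-0.01,0,0,0,-1],[-0.209,0.102,-0.01,0,0,0,-1],[-0.209,0.102,-0.01,0,0,0,-1]]}}

```text
t: 5.25
eef_pos: [536.4, -65.4, 124.0]
eef_rot: [[0.175, 0.985, -0.001], [0.985, -0.175, -0.0], [-0.0, -0.001, -1.0]]
wrist_force: [0.2, 0.9, -2.3]
grip_width: 61.7
grasp_force: 44.9
```

```bash
python3 - <<'E'
from h import *
print(sensors.read_state()['eef_pos'])
im=viewer.grab_frame("wrist");c=cam("wrist")
P=np.array([541.4,-65.5,10]);y=np.array([.172,.985,0]);x=np.array([.985,-.172,0])
q=np.array([P+a*55*x+b*100*y for a,b in [(1,1),(1,-1),(-1,-1),(-1,1)]])
d=im[:,:,::-1].copy()
for v in proj(c,q):cv2.circle(d,tuple(int(round(t)) for t in v),3,(0,0,255),1)
t=viewer.grab_frame("top");e=t[:,:,::-1].copy()
for v in proj(cam("top"),q):cv2.circle(e,tuple(int(round(t)) for t in v),1,(0,0,255),-1)
e=cv2.resize(e[90:270,230:470],(533,400),interpolation=cv2.INTER_CUBIC)
cv2.imwrite("pics/p1.png",cv2.resize(np.hstack([d[:,120:520],e]),(800,343)))
go(([536.4,-64.5,60],down(80.1)),([536.4,-64.5,30],down(80.1)))
E
```

```text
[536.38399403 -65.44688542 123.97162352]
[-0.0026  0.0015  0.1067 -0.0005 -0.0003 -0.0004]
[0.   0.   0.05 0.   0.   0.  ]
```

View pics/p1.png

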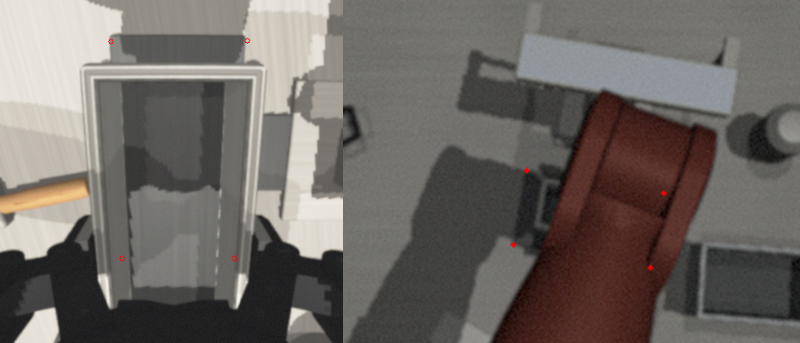

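The plate's far corners lie within a few mm of the predicted red marks, and the tin is parallel to the plate and central across it. The arm stays clear of the lamp bar.

>>> {"op": "arm_command", "data": {"increments": [[-0.002,0,0.04,0,0,0,-1],[0,0.001,0.08,0,0,0,-1],[0,0.001,0.12,0,0,0,-1],[0,0.001,0.145,0,0,0,-1],[0,0.001,0.145,0,0,0,-1]]}}

```text
t: 5.85
eef_pos: [535.1, -61.5, 35.2]
eef_rot: [[0.171, 0.985, -0.004], [0.985, -0.171, 0.002], [0.001, -0.004, -1.0]]
wrist_force: [-0.5, -0.0, -1.4]
grip_width: 61.4
grasp_force: 44.8
```

>>> {"op": "arm_command", "data": {"increments": [[0,0,0.003,0,0,0,-1],[0,0,0.006,0,0,0,-1],[0,0,0.006,0,0,0,-1]]}}

```text
t: 6.15
eef_pos: [537.6, -63.2, 34.8]
eef_rot: [[0.172, 0.985, 0.001], [0.985, -0.172, -0.0], [-0.0, 0.001, -1.0]]
wrist_force: [0.1, -0.4, -1.7]
grip_width: 61.4
grasp_force: 44.8
```

>>> {"op": "arm_command", "data": {"increments": [[0,0,0.003,0,0,0,-1],[0,0,0.005,0,0,0,-1],[0,0,0.005,0,0,0,-1]]}}

```text
t: 6.45
eef_pos: [536.9, -63.1, 30.8]
eef_rot: [[0.172, 0.985, -0.0], [0.985, -0.172, 0.0], [0.0, -0.0, -1.0]]
wrist_force: [0.0, 0.6, -2.7]
grip_width: 61.5
grasp_force: 44.8
```

>>> {"op": "arm_command", "data": {"increments": [[0,0,0.002,0,0,0,-1],[0,0,0.003,0,0,0,-1],[0,0,0.003,0,0,0,-1]]}}

```text
t: 6.75
eef_pos: [537.1, -63.2, 29.6]
eef_rot: [[0.172, 0.985, 0.0], [0.985, -0.172, -0.0], [-0.0, 0.0, -1.0]]
wrist_force: [-3.1, -0.2, 4.0]
grip_width: 61.6
grasp_force: 45.4
```

>>> {"op": "arm_command", "data": {"increments": [[0,0,0.001,0,0,0,-1],[0,0,0.002,0,0,0,-1],[0,0,0.002,0,0,0,-1]]}}

```text
t: 7.05
eef_pos: [537.1, -63.2, 29.5]
eef_rot: [[0.172, 0.985, 0.0], [0.985, -0.172, -0.0], [-0.0, 0.001, -1.0]]
wrist_force: [-8.4, 1.2, 16.0]
grip_width: 61.5
grasp_force: 46.8
```

>>> {"op": "arm_command", "data": {"increments": [[0,0,-0.002,0,0,0,-1],[0,0,-0.002,0,0,0,0.8],[0,0,-0.002,0,0,0,0.8],[0,0,-0.002,0,0,0,0.8],[0,0,-0.002,0,0,0,0.8]]}}

```text
t: 7.55
eef_pos: [536.9, -63.0, 28.9]
eef_rot: [[0.172, 0.985, -0.0], [0.985, -0.172, 0.0], [0.0, -0.0, -1.0]]
wrist_force: [-0.7, -0.1, 0.2]
grip_width: 76.4
grasp_force: 0.0
```

>>> {"op": "arm_command", "data": {"increments": [[0,0,-0.02,0,0,0,0.8],[0,0,-0.06,0,0,0,0.8],[0,0,-0.12,0,0,0,0.8],[0,0,-0.19,0,0,0,0.8],[0,0,-0.19,0,0,0,0.8]]}}

```text
t: 8.05
eef_pos: [540.0, -64.2, 150.3]
eef_rot: [[0.172, 0.985, 0.009], [0.985, -0.172, -0.003], [-0.002, 0.009, -1.0]]
wrist_force: [-0.0, 0.1, 0.5]
grip_width: 77.0
grasp_force: 0.0
```

```bash
python3 - <<'E'
from h import *
y=np.array([.172,.985,0]);x=np.array([.985,-.172,0]);Z=np.array([0,0,1.])
P=np.array([541.4,-65.5,0])
print(sensors.read_state()['eef_pos'])
def tool(n,t): # z into cap with tilt t, tool x roughly toward robot
    a=np.radians(t); z=np.sin(a)*x-np.cos(a)*Z; xx=-(np.cos(a)*x+np.sin(a)*Z); return np.c_[xx,np.cross(z,xx),z]
R=tool(0,35)
# standoff viewing pose: well in front of and above plate
go((P-60*x+Z*280,R),)
print(R)
E
```

```text
[540.02950158 -64.15586008 150.30821501]
[-0.0022 -0.0953 -0.2171 -0.2255 -0.2243 -0.7249]
[[-0.80686476  0.172       0.56497279]
 [ 0.14089415  0.985      -0.09865515]
 [-0.57357644  0.         -0.81915204]]
```

>>> {"op": "arm_command", "data": {"increments": [[-0.002,-0.095,-0.217,0,0,-0.03,0],[-0.002,-0.095,-0.217,-0.22,-0.22,-0.72,-1],[-0.002,-0.095,-0.217,-0.225,-0.224,-0.725,-1],[-0.002,-0.095,-0.217,-0.225,-0.224,-0.725,-1],[-0.002,-0.095,-0.217,-0.225,-0.224,-0.725,-1]]}}

```text
t: 8.55
eef_pos: [481.1, -54.5, 276.0]
eef_rot: [[-0.409, 0.891, 0.198], [0.886, 0.439, -0.148], [-0.219, 0.115, -0.969]]
wrist_force: [0.2, -0.2, 0.0]
grip_width: 3.7
grasp_force: 0.0
```

```bash
cat >> h.py <<'E'
yS=np.array([.172,.985,0]);xS=np.array([.985,-.172,0]);Z=np.array([0,0,1.])
P0=np.array([541.4,-65.5,0])
def tool(t):
    a=np.radians(t); z=np.sin(a)*xS-np.cos(a)*Z; xx=-(np.cos(a)*xS+np.sin(a)*Z); return np.c_[xx,np.cross(z,xx),z]
E
python3 -c "
from h import *
print(sensors.read_state()['eef_pos'])
go((P0-60*xS+Z*280,tool(35)))"
```

```text
[481.06839679 -54.5048896  276.02009507]
[-0.0033  0.0021 -0.0059 -0.1355 -0.1456 -0.4321]
```

>>> {"op": "arm_command", "data": {"increments": [[-0.003,0.002,-0.006,-0.135,-0.146,-0.432,-1],[-0.003,0.002,-0.006,-0.135,-0.146,-0.432,-1],[-0.003,0.002,-0.006,-0.135,-0.146,-0.432,-1],[-0.003,0.002,-0.006,-0.135,-0.146,-0.432,-1],[-0.003,0.002,-0.006,-0.135,-0.146,-0.432,-1]]}}

```text
t: 9.05
eef_pos: [504.4, -55.5, 281.1]
eef_rot: [[-0.802, 0.395, 0.447], [0.372, 0.917, -0.142], [-0.467, 0.052, -0.883]]
wrist_force: [0.3, 0.0, 0.1]
grip_width: 0.2
grasp_force: 0.0
```

>>> {"op": "arm_command", "data": {"increments": [[0,0,0,0,0,-0.13,-1],[0,0,0,0,0,-0.13,-1],[0,0,0,0,0,-0.13,-1]]}}

```text
t: 9.35
eef_pos: [504.7, -56.0, 283.9]
eef_rot: [[-0.877, 0.169, 0.45], [0.115, 0.983, -0.144], [-0.467, -0.075, -0.881]]
wrist_force: [0.6, -0.3, -0.5]
grip_width: -0.0
grasp_force: 0.0
```

```bash
python3 - <<'E'
from h import *
s=sensors.read_state();print(s['eef_pos'],s["eef_rot"])
c=cam("wrist");im=viewer.grab_frame("wrist");np.savez("c1.npz",K=c[0],D=c[1],V=c[2])
for r in nets.trace("cap_top","wrist")[:2]:
    m=np.array(r["region"]).astype(np.uint8);print(r["score"],r["pixel"],m.sum(),cv2.fitEllipse(cv2.findNonZero(m)))
cv2.imwrite("pics/c1.png",im[:,:,::-1])
go((P0-60*xS+Z*280,tool(35)))
E
```

```text
[504.66100069 -56.01506581 283.89192103] [[-0.87697978  0.16889443  0.4498679 ]
 [ 0.11518642  0.98278889 -0.14442331]
 [-0.46651747 -0.07483765 -0.88134033]]
0.77 [330.9, 234.3] 280 ((334.1719665527344, 234.16932678222656), (18.78514862060547, 26.018896102905273), 134.78553771972656)
[ 0.0358 -0.0047 -0.0114 -0.03   -0.0591  0.0173]
```

View pics/c1.png

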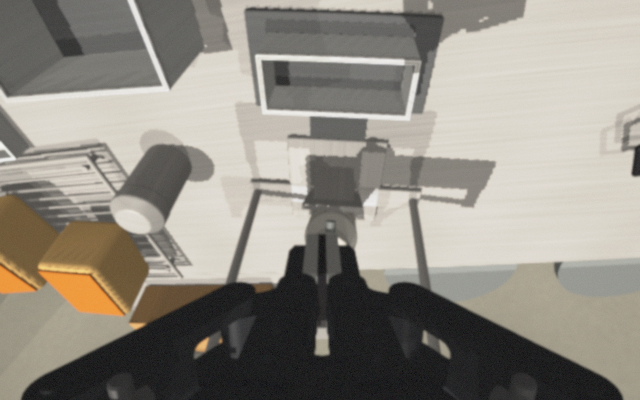

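The tin stands within the plate, rim from (257,55) to (420,118), and the plate shows on its far side and ends. The cap disc is at about (330,231), partly behind the closed fingertips. The shaker and big tin are where they were.

```bash
python3 - <<'E'
from h import *
T=cam("top");S=cam("scene");d=np.load("c1.npz");W=(d["K"],d["D"],d["V"])
obs=[(T,(371.5,151)),(S,(374.7,222.3)),(W,(330.5,233))]
rel=lambda p:np.round([(p-P0)@xS,(p-P0)@yS,p[2]],1)
for sel in ([0,1],[0,2],[1,2],[0,1,2]):
    p=tri([obs[i] for i in sel]);print(sel,np.round(p,1),rel(p))
# predicted disc in images for hypotheses
n=np.array(-.574*xS+.819*Z)
for h in [(115,177),(118,170),(121,163),(125,177)]:
    p=P0+h[0]*xS+h[1]*Z;e=-(.819*xS+.574*Z)
    ring=[p+22*(np.cos(a)*yS+np.sin(a)*e) for a in np.linspace(0,6.28,24)]
    print(h,[ (proj(c,p)[0].round(1), proj(c,ring).min(0).round(),proj(c,ring).max(0).round()) for c in (T,S,W)])
for n_ in ("top","scene"):
    import glob
    for f in glob.glob(f"{n_}_cap_top*"): m=np.load(f);print(f,cv2.boundingRect(m),m.sum())
for z in(273,297): print([proj(c,P0+119.5*xS+z*Z).round() for c in (T,S,W)])
print("cam",-W[2][:3,:3].T@W[2][:3,3])
im=np.load("top0.npy")[130:175,345:405,::-1];im2=np.load("scene0.npy")[195:250,345:415,::-1]
g=lambda i:cv2.resize(i,(400,400),interpolation=cv2.INTER_CUBIC)
cv2.imwrite("pics/capz.png",np.hstack([cv2.resize(im,(420,315),interpolation=2),cv2.resize(im2,(380,299),interpolation=2)[:, :] if 0 else cv2.copyMakeBorder(cv2.resize(im2,(380,299),interpolation=2),0,16,0,0,0)]))
E
```

```text
[0, 1] [655.8 -86.1 167.9] [116.2  -0.6 167.9]
[0, 2] [664.2 -86.6 141. ] [124.6   0.3 141. ]
[1, 2] [654.  -79.6 153.6] [113.3   5.5 153.6]
[0, 1, 2] [656.8 -82.7 154.2] [116.6   2.9 154.2]
(115, 177) [(array([371.4, 151.9]), array([362., 143.]), array([381., 160.])), (array([375.5, 220. ]), array([369., 213.]), array([383., 227.])), (array([325.8, 255.6]), array([303., 234.]), array([349., 277.]))]
(118, 170) [(array([371.4, 151.3]), array([362., 143.]), array([380., 159.])), (array([376.4, 221.5]), array([370., 215.]), array([383., 228.])), (array([326.3, 251.6]), array([304., 230.]), array([349., 272.]))]
(121, 163) [(array([371.3, 150.6]), array([362., 142.]), array([380., 159.])), (array([377.2, 223. ]), array([371., 216.]), array([384., 230.])), (array([326.7, 247.7]), array([305., 227.]), array([348., 268.]))]
(125, 177) [(array([372.1, 147.9]), array([363., 139.]), array([381., 156.])), (array([379.1, 220. ]), array([372., 213.]), array([386., 227.])), (array([325.7, 261.6]), array([304., 240.]), array([348., 282.]))]
top_cap_top_0.66.npy (319, 92, 119, 139) 8208
top_cap_top_0.82.npy (364, 141, 17, 21) 261
scene_cap_top_0.67.npy (368, 215, 14, 15) 155
[array([[376., 142.]]), array([[381., 197.]]), array([[318., 359.]])]
[array([[377., 139.]]), array([[381., 191.]]), array([[315., 391.]])]
cam [380.06652535 -27.24887438 376.40724373]
```

View pics/capz.png

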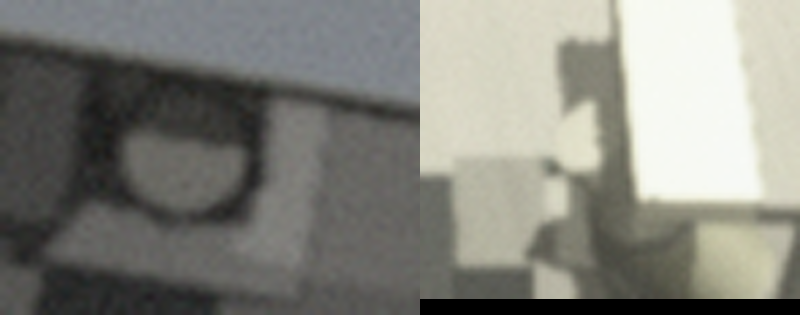

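The close-up shows the cap disc in the top view spanning about (362–381, 142–160). In the scene view its lit part spans (371–378, 213–227). Both fit a cap about 116 behind the plate centre and 175 high. I'll shift sideways for a clear wrist view.

>>> {"op": "arm_command", "data": {"increments": [[0.036,0.08,-0.011,-0.03,-0.059,0.017,-1],[0.036,0.15,-0.011,-0.03,-0.059,0.017,-1],[0.036,0.15,-0.011,-0.03,-0.059,0.017,-1],[0.036,0.15,-0.011,-0.03,-0.059,0.017,-1],[0.036,0.15,-0.011,-0.03,-0.059,0.017,-1]]}}

```text
t: 9.95
eef_pos: [535.3, 43.1, 281.3]
eef_rot: [[-0.83, 0.176, 0.529], [0.142, 0.984, -0.104], [-0.539, -0.011, -0.842]]
wrist_force: [-0.6, -0.5, 0.6]
grip_width: -0.0
grasp_force: 0.0
```

```bash
python3 - <<'E'
from h import *
s=sensors.read_state();print(s['eef_pos'],s["eef_rot"])
c=cam("wrist");im=viewer.grab_frame("wrist");np.savez("c2.npz",K=c[0],D=c[1],V=c[2])
d=np.load("c1.npz");W=(d["K"],d["D"],d["V"]);print("nozzle in c1",proj(W,P0+71*xS+153*Z))
for r in nets.trace("cap_top","wrist")[:2]:
    m=np.array(r["region"]).astype(np.uint8);print(r["score"],r["pixel"],m.sum(),cv2.boundingRect(m))
p=P0+116*xS+175*Z;e=-(.819*xS+.574*Z)
ring=[p+22*(np.cos(a)*yS+np.sin(a)*e) for a in np.linspace(0,6.28,24)]
o=im[:,:,::-1].copy();u,v=proj(c,p)[0].astype(int);x0,y0=max(u-110,0),max(v-110,0)
f=3;big=cv2.resize(o[y0:y0+190,x0:x0+260],None,fx=f,fy=f,interpolation=cv2.INTER_CUBIC)
for q in list(proj(c,ring))+[proj(c,p)[0],proj(c,P0+71*xS+153*Z)[0]]: cv2.circle(big,(int((q[0]-x0)*f),int((q[1]-y0)*f)),2,(0,0,255),-1)
print(x0,y0,u,v);cv2.imwrite("pics/c2.png",big)
E
```

```text
[535.33023933  43.13829858 281.33011437] [[-0.83037736  0.17566499  0.52878658]
 [ 0.14216208  0.98438857 -0.10377425]
 [-0.53876097 -0.01099839 -0.84238688]]
nozzle in c1 [[328.05576525 206.48389418]]
0.71 [213.3, 227.3] 1909 (192, 197, 50, 57)
0.43 [241.2, 169.9] 21807 (30, 0, 310, 371)
102 122 212 232
```

View pics/c2.png

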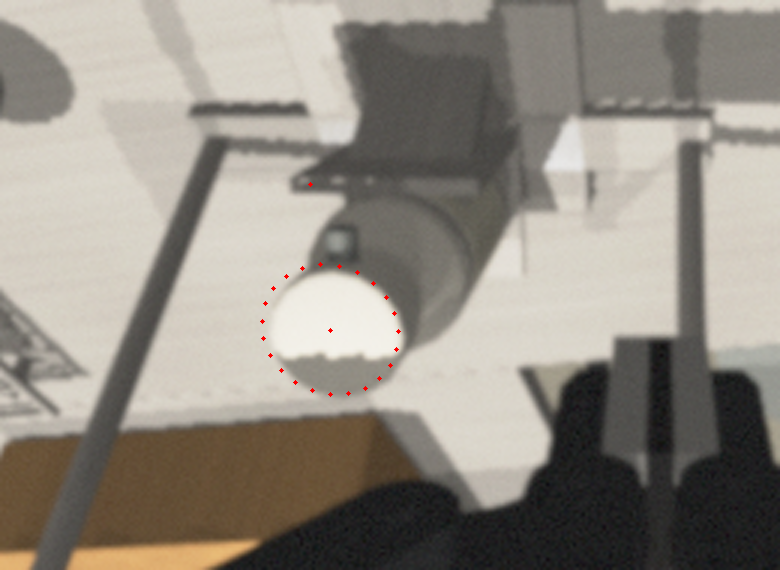

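The clear wrist view shows the bright cap disc, centred about (337,332) in the crop. That is within 7 crop px (about 2 mm along +y) of my prediction.

```bash
cat >> h.py <<'E'
C=P0+115*xS+2*yS+174*Z; N=-.574*xS+.819*Z
E
python3 -c "
from h import *
R=tool(38);print(C)
go((C+70*N,R),(C+12*N,R))"
```

```text
[655.019 -83.31  174.   ]
[-0.0941 -0.1703  0.1614 -0.0057 -0.045   0.0011]
[ 0.005   0.      0.0965 -0.      0.      0.    ]
```

>>> {"op": "arm_command", "data": {"increments": [[-0.02,-0.08,0,-0.006,-0.045,0,-1],[-0.05,-0.16,0.03,-0.006,-0.045,0,-1],[-0.094,-0.17,0.09,-0.006,-0.045,0,-1],[-0.094,-0.17,0.161,-0.006,-0.045,0,-1],[-0.094,-0.17,0.161,-0.006,-0.045,0,-1]]}}

```text
t: 10.55
eef_pos: [614.0, -77.0, 224.1]
eef_rot: [[-0.781, 0.172, 0.6], [0.137, 0.985, -0.104], [-0.609, 0.001, -0.793]]
wrist_force: [-0.2, -1.0, -1.6]
grip_width: -0.1
grasp_force: 0.0
```

>>> {"op": "arm_command", "data": {"increments": [[0,0,0,0,0,0,-1],[0,0,0,0,0,0,-1]]}}

```text
t: 10.75
eef_pos: [615.6, -75.4, 233.4]
eef_rot: [[-0.776, 0.168, 0.608], [0.131, 0.986, -0.105], [-0.617, -0.002, -0.787]]
wrist_force: [-1.2, -0.8, 0.5]
grip_width: 0.0
grasp_force: 0.0
```

```bash
python3 -c "
from h import *
R=tool(38);s=sensors.read_state();print(s['eef_pos'],s['wrist_force'],C+70*N)
go((C+12*N,R),(C-N,R))"
```

```text
[615.6272552  -75.38486805 233.36622244] [-1.15300187 -0.8082472   0.4953991 ] [615.4417  -76.39904 231.33   ]
[ 0.0073 -0.0018  0.0992  0.0005  0.001   0.0019]
[ 0.0011 -0.      0.0216 -0.      0.      0.    ]
```

>>> {"op": "arm_command", "data": {"increments": [[0.002,-0.001,0.03,0,0,0,-1],[0.004,-0.002,0.055,0,0,0,-1],[0.006,-0.002,0.075,0,0,0,-1],[0.007,-0.002,0.09,0,0,0,-1],[0.007,-0.002,0.09,0,0,0,-1]]}}

```text
t: 11.25
eef_pos: [644.6, -80.8, 185.4]
eef_rot: [[-0.778, 0.167, 0.606], [0.131, 0.986, -0.104], [-0.615, -0.001, -0.789]]
wrist_force: [-0.2, 0.3, -0.2]
grip_width: 0.3
grasp_force: 0.0
```

```bash
python3 -c "
from h import *
R=tool(38);s=sensors.read_state();p=np.array(s['eef_pos']);print((p-C)@N,(p-C)@yS,(p-C)@(.819*xS+.574*Z),s['wrist_force'],s['joint_pos'])
go((C+5*N,R),(C-N,R))"
```

```text
15.416608372810666 0.6644219497717767 -2.215805919048107 [-0.23447974  0.2846823  -0.16379906] [-22.3585523  -34.27162862 -43.13677986  43.88258133   7.74477006
 -10.13117307]
[-0.0028 -0.0012  0.0175  0.0011 -0.0005  0.0021]
[ 0.0005  0.      0.01   -0.      0.      0.    ]
```

Creep in along the can's axis until contact.

>>> {"op": "arm_command", "data": {"increments": [[0.001,0,0.007,0,0,0,-1],[0.001,0,0.013,0,0,0,-1],[0.001,0,0.018,0,0,0,-1],[0.001,0,0.018,0,0,0,-1]]}}

```text
t: 11.65
eef_pos: [650.9, -82.2, 177.2]
eef_rot: [[-0.777, 0.168, 0.607], [0.131, 0.986, -0.104], [-0.616, -0.001, -0.788]]
wrist_force: [-0.1, 0.9, 1.0]
grip_width: 0.2
grasp_force: 0.0
```

>>> {"op": "arm_command", "data": {"increments": [[0,0,0.003,0,0,0,-1],[0,0,0.006,0,0,0,-1],[0,0,0.008,0,0,0,-1],[0,0,0.008,0,0,0,-1]]}}

```text
t: 12.05
eef_pos: [653.7, -82.6, 173.4]
eef_rot: [[-0.777, 0.168, 0.607], [0.131, 0.986, -0.104], [-0.615, -0.001, -0.788]]
wrist_force: [-3.8, 0.1, 2.7]
grip_width: 0.3
grasp_force: 2.5
```

>>> {"op": "arm_command", "data": {"increments": [[0,0,0.004,0,0,0,-1],[0,0,0.008,0,0,0,-1],[0,0,0.012,0,0,0,-1],[0,0,0.012,0,0,0,-1],[0,0,0.012,0,0,0,-1]]}}

```text
t: 12.55
eef_pos: [657.3, -83.2, 168.6]
eef_rot: [[-0.778, 0.168, 0.606], [0.132, 0.986, -0.104], [-0.614, -0.002, -0.789]]
wrist_force: [-27.3, 5.0, 17.7]
grip_width: -0.2
grasp_force: 15.4
```

```bash
python3 -c "
from h import *
s=sensors.read_state();p=np.array(s['eef_pos']);F=np.array(s['wrist_force']);M=np.array(s['moment']);R=np.array(s['eef_rot'])
for q in ([650.9,-82.2,177.2],[653.7,-82.6,173.4],p): q=np.array(q);print((q-C)@N,(q-C)@(.819*xS+.574*Z))
print(F,M,'tool',R.T@F,R.T@M,'line offset mm from ref',np.cross(F,M)/(F@F)*1000, R.T@np.cross(F,M)/(F@F)*1000)
im=viewer.grab_frame('wrist');print([ (r['score'],r['pixel']) for r in nets.trace('cap_top','wrist')[:2]])
"
```

```text
5.059229490000006 -1.642422565000029
0.32444628999998276 -1.5084733649999655
-5.753083884725965 -1.2705574629184087
[-27.29682548   5.04666271  17.74322544] [ 0.50168854  3.16700904 -0.04740917] tool [ 10.99431978   0.36325363 -31.05479857] [0.05542889 3.20635339 0.01052952] line offset mm from ref [-51.99172812   7.00884475 -81.97948052] [91.74110207 -1.69254206 32.4592732 ]
[(0.95, [317.8, 226.0])]
```

The cap has bottomed out: about 9.5–10 mm of travel, with the force well above the spring's 9 N. Now I'll back off along the axis.

>>> {"op": "arm_command", "data": {"increments": [[0,0,0,0,0,0,-1],[0,0,0,0,0,0,-1],[0,0,-0.015,0,0,0,-1],[0,0,-0.04,0,0,0,-1],[0,0,-0.07,0,0,0,-1]]}}

```text
t: 13.15
eef_pos: [632.0, -78.8, 200.3]
eef_rot: [[-0.778, 0.167, 0.606], [0.132, 0.986, -0.104], [-0.615, -0.001, -0.789]]
wrist_force: [-0.2, 0.2, -0.6]
grip_width: -0.0
grasp_force: 0.0
```

>>> {"op": "arm_command", "data": {"increments": [[0,0,-0.05,0,0,0,-1],[0,0,-0.12,0,0,0,-1],[0,0,-0.19,0,0,0,-1],[0,0,-0.2,0,0,0,-1],[0,0,-0.2,0,0,0,-1]]}}

```text
t: 13.65
eef_pos: [570.3, -68.2, 299.1]
eef_rot: [[-0.783, 0.167, 0.6], [0.132, 0.986, -0.103], [-0.608, -0.001, -0.794]]
wrist_force: [0.3, -0.2, -0.6]
grip_width: 0.1
grasp_force: 0.0
```

>>> {"op": "arm_command", "data": {"increments": [[0.06,0.06,0,0,0,0,-1],[0.12,0.12,0,0,0,0,-1],[0.17,0.17,-0.05,0,0,0,-1],[0.17,0.25,-0.05,0,0,0,-1],[0.17,0.25,-0.05,0,0,0,-1]]}}

```text
t: 14.15
eef_pos: [535.0, 111.7, 265.0]
eef_rot: [[-0.805, 0.177, 0.566], [0.136, 0.984, -0.115], [-0.578, -0.015, -0.816]]
wrist_force: [0.3, -0.2, -0.5]
grip_width: -0.1
grasp_force: 0.0
```

```bash
python3 - <<'E'
from h import *
s=sensors.read_state();print(s['eef_pos'],s['wrist_force'],s['t'])
for n in ("top","scene","wrist"):
    c=cam(n);im=viewer.grab_frame(n)
    for q in ("cap_top","small_tin"):
        for r in nets.trace(q,n)[:1]:
            m=np.array(r["region"]).astype(np.uint8);rc=cv2.minAreaRect(cv2.findNonZero(m))
            print(n,q,round(r["score"],2),r["pixel"],m.sum(),cv2.boundingRect(m))
            if q=="small_tin": print(" at z=68, sprayer axes", [np.round([(onz(c,b,68)-P0)@xS,(onz(c,b,68)-P0)@yS]) for b in cv2.boxPoints(rc)])
    print("cap up predicted",proj(c,C).round(1))
E
```

```text
[534.97595884 111.70262019 264.97942202] [ 0.29905468 -0.1760415  -0.45218519] 14.15
top cap_top 0.3 [449.7, 239.4] 3131 (410, 217, 80, 46)
top small_tin 0.62 [357.8, 203.4] 1423 (330, 188, 61, 33)
 at z=68, sprayer axes [array([-39.,  75.]), array([29., 75.]), array([ 29., -76.]), array([-38., -75.])]
cap up predicted [[370.5 152. ]]
scene cap_top 0.71 [342.9, 157.0] 849 (328, 139, 32, 32)
scene small_tin 0.65 [333.3, 244.9] 1079 (322, 223, 22, 51)
 at z=68, sprayer axes [array([-38.,  71.]), array([28., 72.]), array([  25., -106.]), array([ -34., -106.])]
cap up predicted [[375.4 220.1]]
wrist cap_top 0.94 [149.8, 236.0] 2111 (128, 206, 54, 57)
wrist small_tin 0.68 [144.3, 52.3] 15845 (40, 5, 196, 94)
 at z=68, sprayer axes [array([-62., -55.]), array([-59., 102.]), array([27., 86.]), array([  27., -110.])]
cap up predicted [[148.8 240.7]]
```

>>> {"op": "arm_command", "data": {"increments": [[0,0,0,0,0,0,-1],[0,0,0,0,0,0,-1],[0,0,0,0,0,0,-1],[0,0,0,0,0,0,-1]]}}

```text
t: 15.0
eef_pos: [535.6, 109.5, 266.9]
eef_rot: [[-0.804, 0.178, 0.567], [0.137, 0.984, -0.115], [-0.578, -0.015, -0.816]]
wrist_force: [0.4, -0.2, -0.8]
grip_width: -0.1
grasp_force: 0.0
```

```bash
python3 -c "
from h import *
print(arm.sign_off())"
```

```text
the job is handed in; nothing more can be done
None
```

I stood the small tin mouth up and lengthwise on the drip plate, then pressed the spray cap fully down once and let it spring back, and handed the job in at 15 s; no verdict came back.

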